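Hover the matching top cap over the rock core in the test cell

TASK

A rock core stands on the pedestal of the open test cell, between three upright tie rods. Take the aluminium top cap that matches that core's diameter, carry it over the tops of the tie rods without striking the cell, and finish holding it still in the gripper, level and centred over the core with a gap of about 8 mm, never touching the core: do not set it down or let go. Leave the other cap, both cores and everything else on the bench where they are.

Things in the scene. Friction and masses are not known exactly. Their poses are not given: they have to be found in the camera images.
- cap_wide_center (a point): point on the axis of the wide aluminium top cap, half-way up its 80 mm. The cap is a round foot disc, 54 mm across and 16 mm high, with a round stem 18 mm across and 64 mm long rising from its middle. It stands upright on the bench, stem up, z axis up; it is meant to be held by the stem. Either cap may stand left or right of the other
- cap_wide_foot (a point): centre of the wide cap's underside, 40 mm below its centre point; z axis up along the stem
- cap_narrow_center (a point): point on the axis of the narrow aluminium top cap, half-way up its 80 mm. The cap is a round foot disc, 38 mm across and 16 mm high, with a round stem 18 mm across and 64 mm long rising from its middle. It stands upright on the bench, stem up, z axis up; it is meant to be held by the stem. Either cap may stand left or right of the other
- cap_narrow_foot (a point): centre of the narrow cap's underside, 40 mm below its centre point; z axis up along the stem
- core_wide_top (a point): centre of the top face of the wide rock core, an upright grey cylinder 54 mm across and 108 mm high standing loose; z axis up. It stands either on the cell's pedestal or on the spare stand
- core_narrow_top (a point): centre of the top face of the narrow rock core, an upright grey cylinder 38 mm across and 76 mm high standing loose; z axis up. It stands either on the cell's pedestal or on the spare stand
- cell_seat (a point): centre of the top of the cell's pedestal, 40 mm above the bench. The core that stands here is the one to be capped; it may be up to 4 mm off the middle
- cell: fixed open test cell: round metal base plate 190 mm across and 18 mm thick (origin at the centre of its underside, on the bench), a pedestal 58 mm across in the middle, and three upright steel tie rods, 12 mm thick, 80 mm from the middle at 60, 180 and 300 degrees from the plate's x axis, their tops 175 mm above the bench
- stand: fixed plain round plastic spare stand, 66 mm across, 40 mm high, that holds the other core; origin at its underside
- disc: bystander: pale porous stone disc, 38 mm across, 8 mm high, lying flat; origin at the underside
- collar: bystander: black ring, 72 mm across, 30 mm high; origin at the underside
- jar: bystander: small closed jar, 60 mm across, 60 mm high; origin at the underside
- wrench: bystander: spanner, 160 mm long, lying flat; origin at the underside
- brush: bystander: hand brush, 180 mm long, lying flat; origin at the underside
- nut: bystander: black round hand nut, 36 mm across, 24 mm high; origin at the underside
- beaker: bystander: open glass beaker, 70 mm across, 85 mm high; origin at the underside
- caliper: bystander: vernier caliper, 210 mm long, lying flat; origin at the underside
- cap_wide: the wide cap (see its centre point), origin at the centre of its underside
- cap_narrow: the narrow cap (see its centre point), origin at the centre of its underside
- core_wide: the wide core, origin at the centre of its underside
- core_narrow: the narrow core, origin at the centre of its underside
Things that resemble listed ones, but are neither listed nor needed, are in the scene too. Leave any blue or yellow look-alike of the cap_wide alone.

How it is judged (in metres and radians):
On the way:
1. the matching cap is raised above the tops of the tie rods (((horizontal distance between core_wide_top and cell_seat below 0.02 m and height (world z) of cap_wide_foot above 0.175 m) or (horizontal distance between core_narrow_top and cell_seat below 0.02 m and height (world z) of cap_narrow_foot above 0.175 m))), for 0.1 s.
At the end, for the whole second after the job is handed in: The cap that matches the core in the cell is held by the fingers, still, upright within 0.07 rad, centred within 5 mm over the core, its underside 3 to 14 mm above the core's top, touching neither core nor cell; the core stands upright on the pedestal (((horizontal distance between core_wide_top and cell_seat below 0.02 m and horizontal distance between cap_wide_foot and core_wide_top below 0.005 m and z of cap_wide_foot in the frame of core_wide_top between 0.003 and 0.014 m and angle between cap_wide_foot's own z axis and vertical below 0.07 rad and contact force between cap_wide and the fingers above 1 N and contact force between cap_wide and core_wide below 0.3 N and contact force between cap_wide and cell below 0.3 N and linear speed of cap_wide below 0.01 m/s and angle between core_wide_top's own z axis and vertical below 0.05 rad) or (horizontal distance between core_narrow_top and cell_seat below 0.02 m and horizontal distance between cap_narrow_foot and core_narrow_top below 0.005 m and z of cap_narrow_foot in the frame of core_narrow_top between 0.003 and 0.014 m and angle between cap_narrow_foot's own z axis and vertical below 0.07 rad and contact force between cap_narrow and the fingers above 1 N and contact force between cap_narrow and core_narrow below 0.3 N and contact force between cap_narrow and cell below 0.3 N and linear speed of cap_narrow below 0.01 m/s and angle between core_narrow_top's own z axis and vertical below 0.05 rad))); the arm keeps its last pose, push and grip.
It fails at once if the cap that does not match is moved more than 20 mm ((horizontal distance between core_wide_top and cell_seat below 0.02 m and distance of cap_narrow_center from where it was at the start of the episode above 0.02 m) or (horizontal distance between core_narrow_top and cell_seat below 0.02 m and distance of cap_wide_center from where it was at the start of the episode above 0.02 m)).
It fails at once if a core is moved more than 8 mm (distance of any of core_wide_top, core_narrow_top from where it was at the start of the episode above 0.008 m).
It fails at once if a cap touches a core (contact force between any of cap_wide, cap_narrow and core_wide above 0.5 N or contact force between any of cap_wide, cap_narrow and core_narrow above 0.5 N).
It fails at once if the cell is struck by a cap or the robot, or a cap is carried in between the tie rods instead of over their tops (contact force between cell and cap_wide above 3 N or contact force between cell and cap_narrow above 3 N or contact force between cell and the arm above 3 N or contact force between cell and the fingers above 3 N or (horizontal distance between cap_wide_foot and cell_seat between 0.06 and 0.095 m and height (world z) of cap_wide_foot below 0.17 m) or (horizontal distance between cap_narrow_foot and cell_seat between 0.06 and 0.095 m and height (world z) of cap_narrow_foot below 0.17 m)).
It fails at once if a bystander is moved more than 30 mm (distance of any of disc, collar, jar, wrench, brush, nut, beaker, caliper from where it was at the start of the episode above 0.03 m).
It also fails if it takes over 42 s, if anything falls off the work surface, if the arm or the gripper's body presses on something with over 40 N, if the wrist force passes 120 N, or if a joint passes its speed limit or range.

ROBOT

A 6-joint arm with a two-finger parallel gripper is mounted at the origin on the work surface. World frame = base frame: x ahead of the robot, y to its left, z up, the work surface at z = 0. Lengths are in mm, angles in rad, forces in N, time in s.
With the tool pointing down it reaches from about 250 to 775 mm from the base axis. Payload 4 kg.
Tool frame: the origin (TCP) lies at the very end of the fingers, on their centre line; the grasp point (between the pads) lies 19 mm behind it (grasp_offset is the distance from the TCP to the grasp point, in mm); z points along the fingers, y is the line along which they close (so a half turn about z gives the same grasp; the last joint's range is limited). The gripper opens to 85 mm and grips with 20 to 120 N. Pads are 22 mm wide; open, the fingers measure 114 mm over their backs; the gripper's body (76 mm by 85 mm) begins 54 mm behind the grasp point. The pads swing forward as they close: fully open they stand 13 mm farther back than shut.
Start: joints at [-1.268, 0.087, 1.371, -0, 1.684, -0.103], TCP at [217.113, -505.351, 231.341] pointing down, gripper open.
Joint ranges: [-3.1, 3.1], [-0.76, 2.03], [0.27, 2.55], [-1.08, 4.22], [0.17, 2.65], [-2.57, 2.57]. Speed limits (rad/s): [2.79, 2.79, 3.14, 3.14, 3.14, 3.14].

INTERFACE

Orientations are given as [roll, pitch, yaw] about the fixed x, y, z axes, in that order (R = Rz(yaw) Ry(pitch) Rx(roll)).
In Python, from station import * gives the robot as it stands.
- The arm moves only by the tool move_arm, never from a script. Its argument "motion" is a list of rows, each a list of 6 numbers: the shift along the tool's x, y, z in cm, then the turn, a rotation vector about the tool's x, y, z in degrees. In form: [[x, y, z, rx, ry, rz], ...]. A call has 1 to 10 rows; each row shifts and turns the commanded pose from where the row before left it, along the tool's axes as they then stand; what a row does not reach is not made up. A row lasts 1/10 s, in which the tool goes at most 50 mm and 8.59 degrees, less where a joint would pass 70% of its speed; a pose out of reach is approached as far as the arm can. A call with a gripper value outside its range is refused whole. "claw" is the finger opening in cm, from 0 to 8.54, set as the call begins (left out, the last holds). The fingers move at their own pace and stop on an object; "squeeze" is the grip in N (left out, the last holds). Time passes only in rows, so rows that do not move let the fingers close. It gives the time, the measured TCP pose, the force, the opening and the grip force at its end, in the units of the state.
- observe(): the state, without advancing time (a new reading comes with each control period).
- read_camera(name): name is "side" or "top"; returns a dict with "color" (480x640x3 uint8, red, green, blue), "fx", "fy", "cx", "cy" (pixels), "k1" (the pictures are not rectified: a ray, as slopes to the right and down, at radius r is drawn at 1 + k1 r^2 times it, then the intrinsics apply), "extrinsics" (4x4, takes a point from camera to world coordinates). Camera axes: x right, y down, z forward; pixel columns grow to the right and rows downward; lengths in mm; the calibration is good to about 2 mm. A picture is of the moment at which its call begins. There is no depth.
- job_done(): hands the job in; it is judged then, once.
The state is a dict: "clock": time; "joints": joint angles; "qd": joint speeds; "effort": joint torques, N m; "eef_pos": TCP position; "tool_rot": TCP orientation; "wrist_force": force on the tool from outside, world axes, zero at the start; "torque": the same for the moment, N m; "finger_gap": opening from 0.0 (shut) to 1.0 (fully open); "gripper_force": force on a finger pad.
Only numpy, scipy, OpenCV 4.12 (cv2) and the standard library are available. Lean on these libraries where they do the work, as an engineer would, in place of code of your own. Each camera call takes 0.05 s, during which the arm holds its last target. There are 200 camera calls.

## Working session

There is one attempt and no reset: what is moved stays moved. The work goes in short steps, Python scripts to look and compute and a tool call to move; the robot and the scene stay as the last step left them, time stands still between calls to the robot, and variables do not carry over. Pictures are saved under pics/ and viewed, at most 10 in all, crops included, and the job is handed in when it is done.

Besides the shell and the picture viewer there is one more tool, called after "Call:" by a JSON object that holds its "name" and its "arguments", one argument or row to a line. move_arm: Moves the arm, as the interface text tells. Its arguments: {"type":"object","properties":{"motion":{"type":"array","items":{"type":"array","items":{"type":"number"}}},"claw":{"type":"number"},"squeeze":{"type":"number"}},"required":["motion"]}

```bash
mkdir -p pics
python3 - <<'E'
from station import *
import cv2,numpy as np,pickle
for n in ("top","side"):
    c=read_camera(n); pickle.dump(c,open(n+".pkl","wb"))
    cv2.imwrite(f"pics/{n}0.png",c["color"][:,:,::-1])
    print(n,c["fx"],c["fy"],c["cx"],c["cy"],c["k1"],np.round(c["extrinsics"],3).tolist())
print(observe())
E
```

```text
top 583.6890751982728 583.6890751982728 316.25843362836713 232.75948973492922 -0.16880642808825522 [[0.037, -0.978, 0.207, 270.509], [-0.999, -0.036, 0.01, -0.277], [-0.002, -0.207, -0.978, 1355.647], [0.0, 0.0, 0.0, 1.0]]
side 462.3801957750292 462.3801957750292 311.8414188495417 235.43198334532295 -0.005016223559769903 [[0.942, -0.19, 0.278, 204.776], [-0.336, -0.496, 0.8, -941.908], [-0.014, -0.847, -0.531, 761.933], [0.0, 0.0, 0.0, 1.0]]
{'clock': 0.1, 'joints': array([-1.26808172e+00,  8.79503437e-02,  1.37215226e+00, -1.11334383e-05,
        1.68356523e+00, -1.03122734e-01]), 'qd': array([-0.00061797, -0.00167115, -0.00614914, -0.00030482, -0.00053014,
        0.0007384 ]), 'effort': array([ 1.75942041e-03, -3.53015113e+01, -3.14218032e+01, -2.71718136e-04,
        7.93543324e-03,  7.32624073e-06]), 'eef_pos': array([ 216.98022937, -504.90302588,  230.19337285]), 'tool_rot': array([-3.13952735e+00, -2.02612925e-04,  4.05835894e-01]), 'wrist_force': array([-0.60832979,  0.79865032,  0.08783208]), 'torque': array([ 0.03283313, -0.0037971 ,  0.03291034]), 'gripper_force': 0.0, 'finger_gap': 1.0044613272712373}
```

View pics/top0.png

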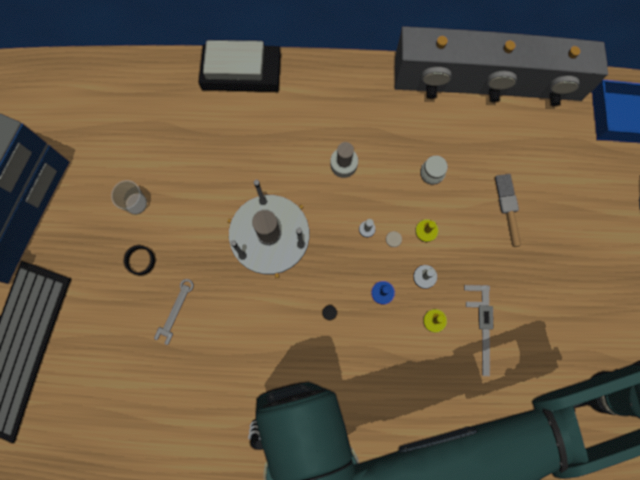

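View pics/side0.png

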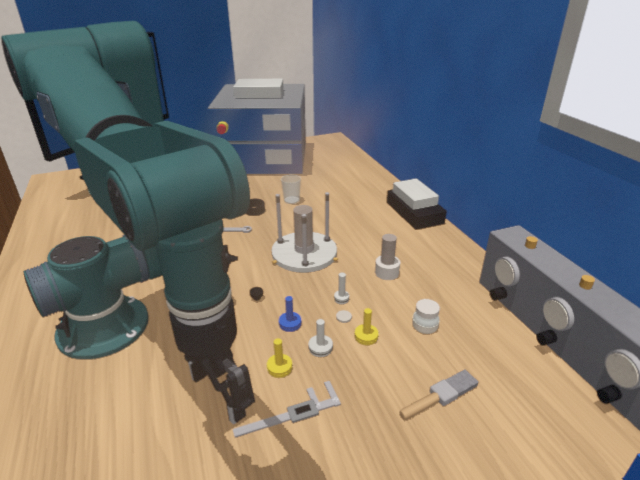

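Top view: the cell's core at (267,222) is clearly thicker than the one on the stand (345,152). So the core to cap is the wide one, and the wide silver cap is at top (425,277) / side (320,338); the narrow one is at top (367,228). I'll zoom in with model outlines drawn on.

```bash
cat > h.py <<'E'
import numpy as np,cv2,pickle
def proj(c,P):
    P=np.atleast_2d(P); E=np.array(c["extrinsics"]); q=(P-E[:3,3])@E[:3,:3]
    s=q[:,:2]/q[:,2:]; s=s*(1+c["k1"]*(s**2).sum(1,keepdims=True))
    return s*[c["fx"],c["fy"]]+[c["cx"],c["cy"]]
def ray(c,u,v,z):
    K=np.array([[c["fx"],0,c["cx"]],[0,c["fy"],c["cy"]],[0,0,1]])
    s=cv2.undistortPoints(np.array([[[u,v]]],float),K,np.array([c["k1"],0,0,0]))[0,0]
    E=np.array(c["extrinsics"]); d=E[:3,:3]@[s[0],s[1],1]; o=E[:3,3]
    return o+d*(z-o[2])/d[2]
t=np.linspace(0,2*np.pi,60,endpoint=False)
def ring(x,y,z,r): return np.c_[x+r*np.cos(t),y+r*np.sin(t),0*t+z]
CAP=[(0,27),(16,27),(16,9),(80,9)]
CORE=[(40,27),(148,27)]
def crop(c,cx,cy,models,w=100,h=75,k=4):
    x0,y0=int(cx-w/2),int(cy-h/2)
    im=cv2.resize(c["color"][y0:y0+h,x0:x0+w,::-1],None,fx=k,fy=k,interpolation=cv2.INTER_CUBIC)
    for (x,y,prof,col,dz) in models:
        for z,r in prof:
            p=((proj(c,ring(x,y,z+dz,r))-[x0,y0]+.5)*k*16).astype(int)
            cv2.polylines(im,[p.reshape(-1,1,2)],True,col,1,cv2.LINE_AA,4)
    return im
def load(n): return pickle.load(open(n+".pkl","rb"))
E
python3 - <<'E'
from h import *
T,S=load("top"),load("side")
a=ray(T,425,279,10);b=ray(S,320,346,5);print("cap",a,b)
d=ray(T,265,215,148);e=ray(S,303,209,148);print("core",d,e)
print("cellbase",ray(T,269,233,18),ray(S,304,250,18))
m=(a+b)/2;n=(d+e)/2
M=[(m[0],m[1],CAP,(0,0,255),0),(n[0],n[1],CORE,(0,255,0),0)]
im=np.vstack([np.hstack([crop(T,425,277,M),crop(T,267,228,M)]),np.hstack([crop(S,320,335,M),crop(S,304,230,M)])])
cv2.imwrite("pics/z1.png",im)
E
```

```text
cap [ 454.43324768 -243.86430556   10.        ] [ 461.31126668 -245.04255893    5.        ]
core [560.68512952 122.98934148 148.        ] [548.78705091 120.8934028  148.        ]
cellbase [548.8784331  124.41870378  18.        ] [545.73921079 112.70857508  18.        ]
```

View pics/z1.png

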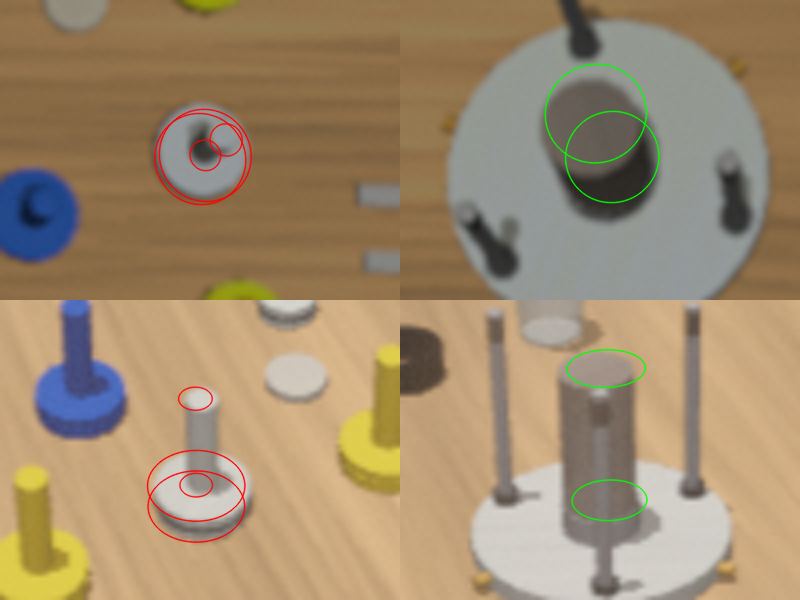

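The zoom shows the model scale fits. The core top really is about 54 mm, centred near top (264.5,221.6) / side (303,209). The cap foot is near top (425.5,276.2). I'll refine these.

```bash
cat >> h.py <<'E'
from scipy.optimize import minimize
def hulls(c,x,y,prof,k=4,dz=0):
    m=np.zeros((480*k,640*k),np.uint8)
    for a,b in zip(prof[::2],prof[1::2]):
        p=np.vstack([proj(c,ring(x,y,a[0]+dz,a[1])),proj(c,ring(x,y,b[0]+dz,b[1]))])
        cv2.fillConvexPoly(m,cv2.convexHull(((p+.5)*k).astype(np.float32)).astype(np.int32),255)
    return cv2.resize(m,(640,480),interpolation=cv2.INTER_AREA)/255.
def fitmask(cs,segs,prof,x0,win):
    def f(p): return sum(np.abs(hulls(c,p[0],p[1],prof)-s)[w].sum() for c,s,w in zip(cs,segs,win))
    r=minimize(f,x0,method="Nelder-Mead",options=dict(initial_simplex=[x0,[x0[0]+5,x0[1]],[x0[0],x0[1]+5]],xatol=.1,fatol=.1))
    return r.x,r.fun
def sat(c): return cv2.cvtColor(c["color"],cv2.COLOR_RGB2HSV)[:,:,1].astype(float)
E
python3 - <<'E'
from h import *
T,S=load("top"),load("side")
wT=np.s_[258:296,408:444];wS=np.s_[310:360,303:337]
sg=[np.clip((150-sat(T))/80,0,1),np.clip((75-sat(S))/40,0,1)]
for c,w in((T,wT),(S,wS)):print(np.percentile(sat(c)[w],[5,25,50,75,95]))
sg=[]
for c,w in((T,wT),(S,wS)):
    s=sat(c); a,b=np.percentile(s[w],[10,85]); sg.append(np.clip((b-s)/(b-a),0,1)>.5)
print("T",fitmask([T],sg[:1],CAP,[461,-244.5],[wT]),"S",fitmask([S],sg[1:],CAP,[461,-244.5],[wS]))
print("core",ray(T,264.5,221.6,148),ray(S,303,209,148))
E
```

```text
[  7.  15. 124. 125. 127.]
[12. 24. 95. 96. 99.]
T (array([ 461.13663054, -243.91854119]), np.float64(22.48235294117647)) S (array([ 461.74284121, -244.86405839]), np.float64(55.074509803921565))
core [546.22060275 123.24027253 148.        ] [548.78705091 120.8934028  148.        ]
```

Call:
{"name": "move_arm", "arguments": {
  "motion": [
    [3.27, -1.43, 0, 0, 0, 0],
    [3.27, -1.43, 0, 0, 0, 0],
    [3.27, -1.43, 0, 0, 0, 0],
    [3.27, -1.43, 0, 0, 0, 0],
    [3.27, -1.43, 0, 0, 0, 0],
    [3.27, -1.43, 0, 0, 0, 0],
    [3.27, -1.43, 0, 0, 0, 0],
    [3.27, -1.43, 0, 0, 0, 0],
    [3.27, -1.43, 0, 0, 0, 0],
    [3.27, -1.43, 0, 0, 0, 0]
  ],
  "claw": 5
}}

```text
clock: 1.1
eef_pos: [461.7, -243.5, 230.8]
tool_rot: [-3.141, 0.001, 0.406]
wrist_force: [-0.1, -0.8, 0.3]
finger_gap: 0.582
gripper_force: 0.0
```

Call:
{"name": "move_arm", "arguments": {
  "motion": [
    [0, 0.08, 2.5, 0, 0, 0],
    [0, 0, 2.5, 0, 0, 0],
    [0, 0, 2.5, 0, 0, 0],
    [0, 0, 2.5, 0, 0, 0],
    [0, 0, 2.5, 0, 0, 0],
    [0, 0, 2, 0, 0, 0],
    [0, 0, 2, 0, 0, 0],
    [0, 0, 2, 0, 0, 0],
    [0, 0, 1, 0, 0, 0],
    [0, 0, 0, 0, 0, 0]
  ]
}}

```text
clock: 2.1
eef_pos: [460.0, -244.7, 34.2]
tool_rot: [-3.138, 0.003, 0.406]
wrist_force: [0.1, -0.8, 0.3]
finger_gap: 0.585
gripper_force: 0.0
```

Call:
{"name": "move_arm", "arguments": {
  "motion": [
    [0, 0, 0, 0, 0, 0],
    [0, 0, 0, 0, 0, 0],
    [0, 0, 0, 0, 0, 0],
    [0, 0, 0, 0, 0, 0],
    [0, 0, 0, 0, 0, 0],
    [0, 0, 0, 0, 0, 0],
    [0, 0, 0, 0, 0, 0],
    [0, 0, 0, 0, 0, 0]
  ],
  "claw": 0,
  "squeeze": 50
}}

```text
clock: 2.9
eef_pos: [462.2, -246.1, 37.6]
tool_rot: [3.139, -0.001, 0.406]
wrist_force: [-0.8, 0.7, 6.6]
finger_gap: 0.196
gripper_force: 49.0
```

Gripped the stem; lifting.

Call:
{"name": "move_arm", "arguments": {
  "motion": [
    [0, 0, -1, 0, 0, 0],
    [0, 0, -2, 0, 0, 0],
    [0, 0, -3, 0, 0, 0],
    [0, 0, -3, 0, 0, 0],
    [0, 0, -3, 0, 0, 0],
    [0, 0, -3, 0, 0, 0],
    [0, 0, -3, 0, 0, 0],
    [0, 0, -2.5, 0, 0, 0],
    [0, 0, -1.5, 0, 0, 0],
    [0, 0, 0, 0, 0, 0]
  ]
}}

```text
clock: 3.9
eef_pos: [462.1, -246.1, 258.8]
tool_rot: [3.138, -0.002, 0.406]
wrist_force: [-0.3, -0.1, -0.9]
finger_gap: 0.2
gripper_force: 48.8
```

Run:
```python
from station import *
from h import *
S=read_camera("side");pickle.dump(S,open("side1.pkl","wb"))
T=read_camera("top");pickle.dump(T,open("top1.pkl","wb"))
o=observe();p=o["eef_pos"];print(p,o["tool_rot"],o["wrist_force"],o["finger_gap"],o["gripper_force"])
M=[(p[0],p[1],CAP,(0,0,255),p[2]-37.6)]
u=proj(S,[[p[0],p[1],p[2]]])[0]
N=[(548,122,CORE,(0,255,0),0)]
cv2.imwrite("pics/z2.png",np.hstack([crop(S,u[0],u[1],M),crop(T,265,222,N)]))
```

```text
[ 461.0483037  -245.39288235  255.13610381] [-3.14010880e+00  1.06987665e-03  4.05760340e-01] [-0.09984621 -0.18262205 -1.23369948] 0.20135489332740353 48.775593638420105
```

View pics/z2.png

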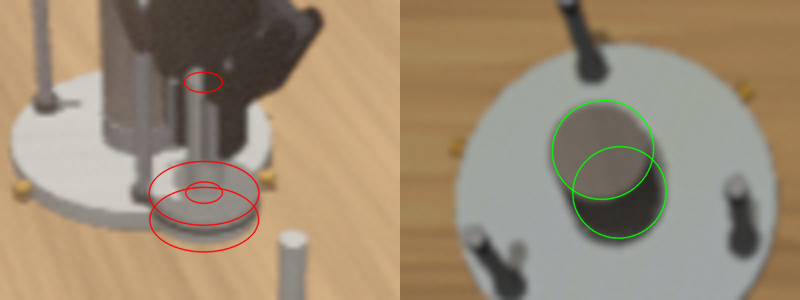

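The cap is held upright in the gripper, with its foot near crop (205,200), and the core outline at (548,122) matches the top view. Now carrying it across at foot height of about 220 mm.

Call:
{"name": "move_arm", "arguments": {
  "motion": [
    [0.5, -0.68, 0, 0, 0, 0],
    [1, -1.35, 0, 0, 0, 0],
    [1.3, -1.75, 0, 0, 0, 0],
    [1.3, -1.75, 0, 0, 0, 0],
    [1.3, -1.75, 0, 0, 0, 0],
    [1.3, -1.75, 0, 0, 0, 0],
    [1.3, -1.75, 0, 0, 0, 0],
    [1.3, -1.75, 0, 0, 0, 0],
    [1.3, -1.75, 0, 0, 0, 0],
    [1.3, -1.75, 0, 0, 0, 0]
  ]
}}

```text
clock: 5.0
eef_pos: [506.8, -49.7, 254.3]
tool_rot: [-3.139, 0.003, 0.406]
wrist_force: [0.8, 0.4, -0.8]
finger_gap: 0.194
gripper_force: 48.8
```

Call:
{"name": "move_arm", "arguments": {
  "motion": [
    [1.3, -1.75, 0, 0, 0, 0],
    [1.3, -1.75, 0, 0, 0, 0],
    [1.3, -1.75, 0, 0, 0, 0],
    [1.3, -1.75, 0, 0, 0, 0],
    [1.3, -1.75, 0, 0, 0, 0],
    [1.3, -1.75, 0, 0, 0, 0],
    [1.3, -1.75, 0, 0, 0, 0],
    [0.87, -1.2, 0, 0, 0, 0],
    [0.6, -0.88, 0, 0, 0, 0],
    [0, 0, 0, 0, 0, 0]
  ]
}}

```text
clock: 6.0
eef_pos: [547.7, 123.1, 255.4]
tool_rot: [-3.141, 0.002, 0.408]
wrist_force: [0.2, -0.1, -0.9]
finger_gap: 0.196
gripper_force: 48.8
```

```bash
cat > look.py <<'E'
import sys
from station import *
from h import *
S=read_camera("side");pickle.dump(S,open("side2.pkl","wb"))
T=read_camera("top")
ps=[];
for i in range(8): ps.append(observe()["eef_pos"]); read_camera("side")
o=observe();p=np.mean(ps,0);print(p,np.std(ps,0),o["tool_rot"],o["wrist_force"],o["gripper_force"])
M=[(p[0],p[1],CAP,(0,0,255),p[2]-37),(548,122,CORE,(0,255,0),0)]
im=np.hstack([crop(S,303,190,[],66,100,6),crop(S,303,190,M,66,100,6)])
cv2.imwrite(sys.argv[1],im)
E
python3 look.py pics/z3.png
```

```text
[547.96739261 121.3718403  256.34266145] [0.07313102 0.14782062 0.18047156] [ 3.14138909e+00 -2.59733496e-04  4.05117189e-01] [ 0.42572978 -0.09935346 -1.17646448] 48.76502752304077
```

View pics/z3.png

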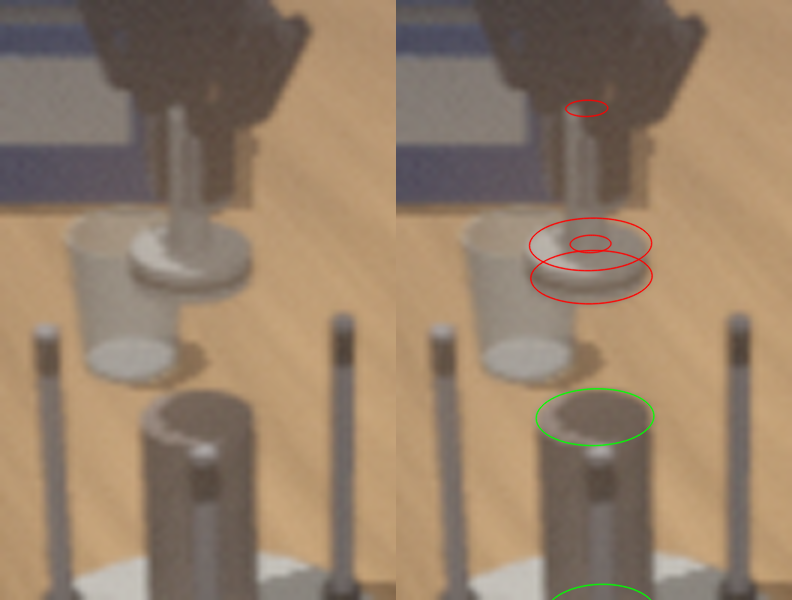

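The cap's foot is at left-panel (190,258) and the core top at (198,418), with the cap about 2 mm left of centre in the side camera. I'll lower it partway, apply a small correction, then look again in both views.

Call:
{"name": "move_arm", "arguments": {
  "motion": [
    [0.12, 0.1, 0.5, 0, 0, 0],
    [0, 0, 0.7, 0, 0, 0],
    [0, 0, 0.7, 0, 0, 0],
    [0, 0, 0.7, 0, 0, 0],
    [0, 0, 0.7, 0, 0, 0],
    [0, 0, 0.7, 0, 0, 0],
    [0, 0, 0.6, 0, 0, 0],
    [0, 0, 0.4, 0, 0, 0],
    [0, 0, 0, 0, 0, 0],
    [0, 0, 0, 0, 0, 0]
  ]
}}

```text
clock: 7.5
eef_pos: [549.6, 121.6, 206.5]
tool_rot: [3.141, -0.0, 0.406]
wrist_force: [0.3, 0.4, -0.4]
finger_gap: 0.195
gripper_force: 48.8
```

Run:
```python
from station import *
from h import *
ims=[read_camera("side") for i in range(5)];S=ims[0];S["color"]=np.mean([i["color"] for i in ims],0).astype(np.uint8)
T=read_camera("top");pickle.dump(S,open("side3.pkl","wb"));pickle.dump(T,open("top3.pkl","wb"))
ps=[]
for i in range(8): ps.append(observe()["eef_pos"]); read_camera("side")
p=np.mean(ps,0);print(p,observe()["wrist_force"],proj(T,[p]))
M=[(p[0],p[1],CAP,(0,0,255),p[2]-36.2),(548,122,CORE,(0,255,0),0)]
u=proj(T,[p])[0]
cv2.imwrite("pics/z4.png",np.hstack([crop(S,303,200,[],44,66,9),crop(T,u[0],u[1],M,44,66,9)]))
```

```text
[549.57961559 121.58287236 206.43437124] [-0.3399671  -0.05038385 -1.23725504] [[262.84645893 213.51793398]]
```

View pics/z4.png

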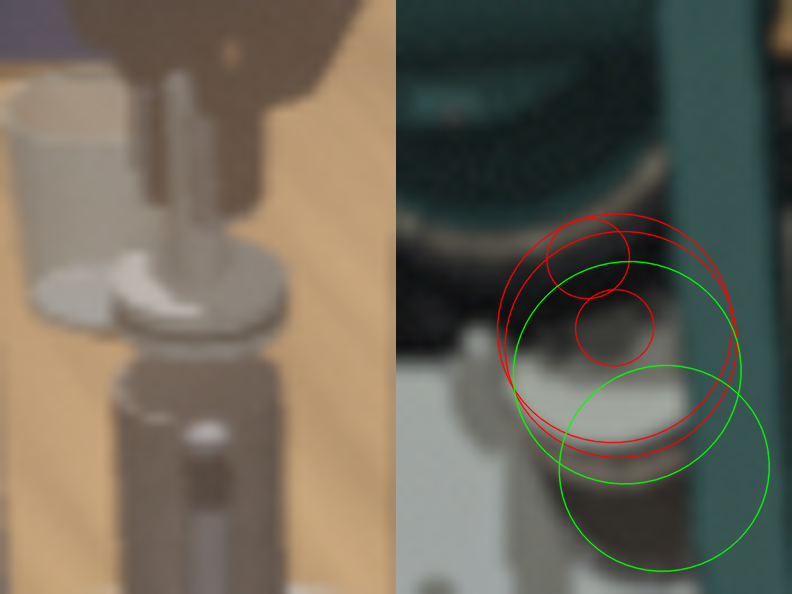

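Side (left): foot and core are aligned (centres both at about x=199). Top (right): the foot's front edge is near y≈447, the core's at ≈488, so I need to measure the offset along x numerically.

```bash
cat > edges.py <<'E'
from h import *
def cols(c,ring_pts,us,front,names,lo=-4,hi=5):
    # vertical profile positions relative to model ring's lower edge at column u
    g=cv2.cvtColor(c["color"],cv2.COLOR_RGB2GRAY).astype(float)
    for u in us:
        p=proj(c,ring_pts); 
        low=p[p[:,1]>p[:,1].mean()]; low=low[np.argsort(low[:,0])]
        v0=np.interp(u,low[:,0],low[:,1])
        vv=np.arange(np.round(v0)+lo,np.round(v0)+hi).astype(int)
        print(names,u,round(v0,2),vv[0],g[vv,u].astype(int))
E
python3 - <<'E'
from edges import *
T,S=load("top3"),load("side3");T0=load("top1")
x,y,z=549.6,121.6,206.4-36.2
for u in(258,260,262,264,266): cols(T,ring(x,y,z,27),[u],1,"Tfoot0",-6,8)
for u in(260,262,264,266): cols(T0,ring(548,122,148,27),[u],1,"Tcore(start)",-4,5)
for u in(296,300,304,308,): cols(S,ring(x,y,z,27),[u],1,"Sfoot",-5,8)
g=cv2.cvtColor(S["color"],cv2.COLOR_RGB2GRAY).astype(int)
for v in (203,206,208): print("S row foot",v,g[v,288:320])
for v in (230,236,242): print("S row core",v,g[v,288:320])
S0=load("side");g=cv2.cvtColor(S0["color"],cv2.COLOR_RGB2GRAY).astype(int)
for u in (297,300,303,306,309): print("S core col",u,g[196:216,u]);
p=proj(S,ring(548,122,148,27));print(p[:,1].min(),p[:,1].max(),p[:,0].min(),p[:,0].max())
p=proj(S,ring(x,y,z,27));print(p[:,1].min(),p[:,1].max(),p[:,0].min(),p[:,0].max())
E
```

```text
Tfoot0 258 228.7 223 [156 162 163 163 155 130  97  91  95  82  61  48  49  57]
Tfoot0 260 229.58 224 [160 162 163 163 151 115  84  92  95  77  54  45  44  48]
Tfoot0 262 230.08 224 [161 163 163 163 154 120  87  90  99  87  65  50  46  47]
Tfoot0 264 230.26 224 [160 163 163 164 154 119  80  77  91  86  65  50  45  47]
Tfoot0 266 230.14 224 [161 163 163 160 140 103  76  86  96  87  65  48  47  47]
Tcore(start) 260 232.24 228 [105 106 106 106  98  77  54  44  44]
Tcore(start) 262 232.89 229 [104 104 105 102  86  64  48  46  48]
Tcore(start) 264 233.18 229 [105 105 105 102  87  65  49  46  46]
Tcore(start) 266 233.17 229 [103 103 103 100  86  64  48  46  46]
Sfoot 296 205.19 200 [175 139 120 101 114 126 131 111 106 105 105 106 112]
Sfoot 300 206.26 201 [176 139 127 102 123 125 108 104 103 102 101 101 109]
Sfoot 304 206.37 201 [133 131 124 102 122 123 105 103 100 100 100 101 115]
Sfoot 308 205.68 201 [131 123 104 101 120 111 101 100  99  99  99  97  96]
S row foot 203 [142 137 138 135 131 124 112 102 101 109 118 124 127 128 128 127 124 123
 124 116 104  97  96 112 134 154 160 163 164 165 
[... 677 characters left out ...]
108
 102 102 102 101  97  93  93 107 126 135 134 135 134 135]
S core col 297 [149 163 175 172 169 154 149 129 135 160 161 157 156 153 153 152 149 137
 113 109]
S core col 300 [155 135 130 127 128 128 129 140 166 163 158 153 153 153 152 149 150 145
 125 117]
S core col 303 [172 160 142 135 134 139 159 168 168 158 155 154 153 152 149 149 149 154
 170 172]
S core col 306 [171 171 170 174 175 175 177 176 174 161 153 154 151 149 151 149 149 144
 127 128]
S core col 309 [175 174 173 171 171 172 171 171 173 170 158 151 148 149 150 148 138 113
 109 108]
204.22397385420504 213.68260415266892 292.7922571263856 312.4018106979118
197.13178464351356 206.41821642157925 293.1035174753147 312.89400385086253
```

Run:
```python
from edges import *
T,S,T0,S0=load("top3"),load("side3"),load("top1"),load("side")
x,y,z=549.6,121.6,206.4-36.2
G=lambda c:cv2.cvtColor(c["color"],cv2.COLOR_RGB2GRAY).astype(int)
def lr(p,v):
    h=cv2.convexHull(p.astype(np.float32))[:,0]; h=np.vstack([h,h[:1]]);o=[]
    for a,b in zip(h[:-1],h[1:]):
        if (a[1]-v)*(b[1]-v)<0: o.append(a[0]+(v-a[1])/(b[1]-a[1])*(b[0]-a[0]))
    return np.round(sorted(o),2)
foot=lambda c:np.vstack([proj(c,ring(x,y,z,27)),proj(c,ring(x,y,z+16,27))])
core=lambda c:np.vstack([proj(c,ring(548,122,148,27)),proj(c,ring(548,122,40,27))])
top=lambda c:proj(c,ring(548,122,148,27))
print(lr(core(S),236),lr(core(S),230))
for v in(224,226,227): print("T foot",v,lr(foot(T),v),lr(proj(T,ring(x,y,z+16,27)),v),G(T)[v,246:266])
for v in(215,219,222,226): print("T core",v,lr(top(T0),v),G(T0)[v,246:284])
for v in(197,199,201): print("S foot",v,lr(foot(S),v),G(S)[v,288:318])
```

```text
[293.89 312.82] [293.65 312.73]
T foot 224 [253.18 275.44] [253.51 273.62] [127 110 108 110 107 105 113 138 156 162 163 162 162 161 160 159 161 161
 160 160]
T foot 226 [254.61 273.92] [255.6  271.45] [142 121 108 108 109 106 102 106 123 143 154 161 163 163 163 163 163 163
 163 163]
T foot 227 [255.6  272.89] [257.16 269.88] [151 130 112 109 109 110 107 104 105 116 130 145 155 160 163 163 163 163
 164 162]
T core 215 [254.14 276.4 ] [162 162 163 163 164 162 161 146 124 109 104 104 104 105 104 104 102 101
 100  99 100 100  99 100 100 100  99 103 118 139 155 162 163 163 163 163
 162 162]
T core 219 [252.67 277.67] [163 163 162 163 163 154 133 113 108 106 105 105 105 105 105 103 103 103
 102  99  99 100 100  99 100  99 101 102  99  98  97 102 121 142 157 162
 162 162]
T core 222 [252.53 277.7 ] [163 163 163 164 164 151 125 108 108 107 107 106 105 105 105 104 103 104
 102 101 100  99  99 101 101 100 100 100 100  99  89  81  95 112 133 156
 164 162]
T core 226 [253.54 276.53] [163 164 163 163 163 159 144 120 109 108 108 107 106 106 106 105 103 104
 104 103 101 100  99 100 100  99 100 100  98  84  60  47  61  86 109 133
 155 162]
S foot 197 [292.9  312.83] [163 166 166 163 162 171 178 181 180 161 140 129 124 125 128 131 129 126
 132 133 135 134 134 135 141 154 162 161 163 166]
S foot 199 [292.99 312.86] [162 162 162 162 161 153 167 178 183 182 179 159 140 134 133 135 133 135
 134 134 133 134 132 129 120 147 162 163 161 162]
S foot 201 [293.07 312.89] [159 161 162 161 159 129 114 127 139 153 168 176 176 175 169 149 133 131
 133 134 131 126 118 110 109 146 161 164 165 163]
```

Combining both views, the cap sits about +1.2 mm in x and −1 mm in y from the core axis, with the foot at about 170 mm. I'll correct that and lower it slowly by 14 mm.

Call:
{"name": "move_arm", "arguments": {
  "motion": [
    [-0.07, -0.14, 0, 0, 0, 0],
    [0, 0, 0.2, 0, 0, 0],
    [0, 0, 0.2, 0, 0, 0],
    [0, 0, 0.2, 0, 0, 0],
    [0, 0, 0.2, 0, 0, 0],
    [0, 0, 0.2, 0, 0, 0],
    [0, 0, 0.2, 0, 0, 0],
    [0, 0, 0.2, 0, 0, 0],
    [0, 0, 0, 0, 0, 0],
    [0, 0, 0, 0, 0, 0]
  ]
}}

```text
clock: 9.2
eef_pos: [548.3, 122.6, 192.3]
tool_rot: [3.142, 0.0, 0.406]
wrist_force: [0.3, -0.4, -0.6]
finger_gap: 0.197
gripper_force: 48.8
```

Run:
```python
from station import *
from h import *
ims=[read_camera("side") for i in range(5)];S=ims[0];S["color"]=np.mean([i["color"] for i in ims],0).astype(np.uint8)
T=read_camera("top");pickle.dump(S,open("side4.pkl","wb"));pickle.dump(T,open("top4.pkl","wb"))
ps=[]
for i in range(8): ps.append(observe()["eef_pos"]); read_camera("side")
p=np.mean(ps,0);o=observe();print(p,o["clock"],o["tool_rot"],o["wrist_force"],o["gripper_force"])
M=[(p[0],p[1],CAP[:2],(0,0,255),p[2]-36.2),(547.3,122.5,CORE[1:],(0,255,0),0)]
u=proj(T,[p])[0]
cv2.imwrite("pics/z5.png",np.hstack([crop(S,303,206,[],32,50,9),crop(S,303,206,M,32,50,9),crop(T,u[0],u[1]+10,M,24,50,9)]))
```

```text
[548.3541618  122.59587862 192.35073793] 9.9 [3.14153415e+00 3.80625364e-05 4.05821636e-01] [-0.28301354 -0.77062607 -1.6302334 ] 48.7658965587616
```

View pics/z5.png

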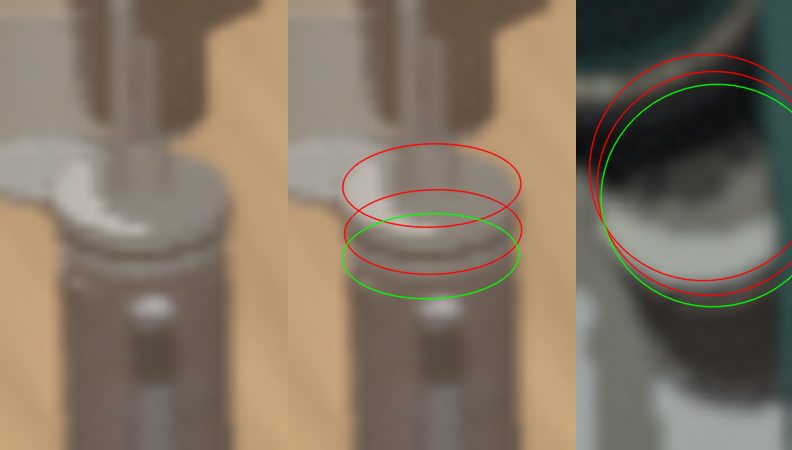

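The foot and core line up to about 1 mm in both views: side foot centre at crop x≈142 against core ≈144, and the top-view arcs are concentric. The gap is about 8 mm with no contact force, so I'm handing in.

```bash
python3 -c "
from station import *
print(job_done())"
```

```text
the job is handed in; nothing more can be done
None
```

The job is handed in, but I got no verdict back: the wide cap is held still and level over the wide core in the cell, with an estimated gap of 8 mm and about 1 mm centring error.

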